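Soap the vials and gather them in the wash tray's pour-lip corner

TASK

Wash these vials: push the pump of the soap bottle fully down and let it spring back up while the steel wash tray still stands under the spout, then take the tray by its blue handle grip, lift it clear of the bench and tilt it about 30 degrees down towards its pour-lip corner, so that all four vials collect together in that corner where the soap runs. Finish still holding the tray in the air, tilted like that, and leave everything else on the bench where it is.

Things in the scene. Friction and masses are not known exactly. Their poses are not given: they have to be found in the camera images.
- soap_pump (a joint): travel of the pump head of the pink soap bottle, 0 up to 0.010 m fully pressed; it is sprung (about 9 N to the bottom) and returns by itself to within 2 mm of the top. The bottle is fixed to the bench
- pump_top (a point): centre of the top face of the white pump head, a cylinder 25 mm in diameter, 206 mm above the bench when up; press it straight down. Site y points along the spout, from which a short soft tube hangs down just inside the tray's edge nearest the bottle (65 mm out from the pump's axis, tube end at 165 mm height); draw the tray away from the bottle along point y before lifting it more than 50 mm; the bottle's body is 66 mm along y, 46 mm along x and 130 mm tall
- tray: the open stainless-steel wash tray, loose, 150 mm along its x, 210 mm along its y, walls 45 mm high and 4 mm thick, floor 4 mm thick, 0.28 kg; origin at the centre of its underside, z up. Its bail handle crosses over the middle along the tray's x, carried by posts at the middle of the two long walls
- grip (a point): centre of the blue grip sleeve in the middle of the tray's bail handle, 100 mm above the tray's underside; flat-sided, 14 mm thick along the tray's y (grip it across this), 70 mm long along x, 24 mm high; same axes as the tray; vials lie about 80 mm below it
- lip_corner (a point): inner corner of the tray's floor below the pour lip, at x = -71, y = -101, z = 4 mm in the tray's frame; same axes as the tray. The wall is 33 mm high there and a V-shaped spout sticks out diagonally from it; the tray's other three corners are plain
- vial0_center (a point): centre of a capped glass vial, amber body and white cap, a plain cylinder 13 mm in diameter and 35 mm long with its axis along the point's x; it lies loose on the tray's floor and rolls and slides easily (10 g; glass on steel, friction about 0.2)
- vial1_center (a point): centre of a capped glass vial, amber body and white cap, a plain cylinder 13 mm in diameter and 35 mm long with its axis along the point's x; it lies loose on the tray's floor and rolls and slides easily (10 g; glass on steel, friction about 0.2)
- vial2_center (a point): centre of a capped glass vial, amber body and white cap, a plain cylinder 13 mm in diameter and 35 mm long with its axis along the point's x; it lies loose on the tray's floor and rolls and slides easily (10 g; glass on steel, friction about 0.2)
- vial3_center (a point): centre of a capped glass vial, amber body and white cap, a plain cylinder 13 mm in diameter and 35 mm long with its axis along the point's x; it lies loose on the tray's floor and rolls and slides easily (10 g; glass on steel, friction about 0.2)
- cup_a: bystander: sample cup with red lid, 47 mm wide and 66 mm tall, loose; origin at the centre of its underside
- cup_b: bystander: a second sample cup with red lid, 47 mm wide and 66 mm tall, loose; origin at the centre of its underside
- dropper_a: bystander: white dropper bottle with blue band, 26 mm wide and 68 mm tall, loose; origin at the centre of its underside
- marker_red: bystander: white marker with red cap lying on the bench, 138 mm long along its y, 18 mm wide, loose; origin at the centre of its underside
- marker_black: bystander: black marker lying on the bench, 138 mm long along its y, 18 mm wide, loose; origin at the centre of its underside
- tweezers: bystander: steel forceps lying on the bench, 133 mm long along its y, 15 mm wide and 10 mm high, loose; origin at the centre of its underside
There are look-alikes about, which are no part of the job. Leave any orange look-alike of the part that bears soap_pump alone.

How it is judged:
On the way, in this order (a step that is already met when the one before it is completed fails the run):
1. the pump is pushed fully down (8 of its 10 mm or more) with the tray still in its place under the spout (moved under 20 mm) (value of joint soap_pump above 0.008 m and distance of tray from where it was at the start of the episode below 0.02 m), for 0.1 s.
2. the pump has sprung back up (within 3 mm) (value of joint soap_pump below 0.003 m), for 0.1 s.
3. the tray is held in the fingers and lifted clear of the bench (its lip corner over 20 mm up) (height (world z) of lip_corner above 0.02 m and contact force between tray and the fingers above 0.5 N), for 0.2 s.
At the end, for the whole second after the job is handed in: The tray is held in the fingers clear of the bench (lip corner over 20 mm above it), tilted 17 to 46 degrees in all and sloping down at least 7 degrees along each side towards the pour-lip corner, all four vials' centres within 120 mm of that corner, the pump up (within 3 mm) (all of step 3 and angle between tray's own z axis and vertical between 0.3 and 0.8 rad and angle between tray's own x axis and vertical below 1.45 rad and angle between tray's own y axis and vertical below 1.45 rad and distance between each of vial0_center, vial1_center, vial2_center, vial3_center and lip_corner below 0.12 m and value of joint soap_pump below 0.003 m); the arm keeps its last pose, push and grip.
It fails at once if a listed bystander is pushed more than 30 mm from its place (distance of any of cup_a, cup_b, dropper_a, tweezers, marker_red, marker_black from where it was at the start of the episode above 0.03 m).
It also fails if it takes over 54 s, if anything falls off the work surface, if the arm or the gripper's body presses on something with over 40 N, if the wrist force passes 120 N, or if a joint passes its speed limit or range.

ROBOT

A 7-joint arm with a two-finger parallel gripper is mounted at the origin on a cart in front of the work surface, level with it; the furniture and walls round the work are solid. World frame = base frame: x ahead of the robot, y to its left, z up, the work surface at z = 0. Lengths are in m, angles in rad, forces in N, time in s.
With the tool pointing down it reaches from about 0.4 to 0.9 m from the base axis. Payload 5.5 kg.
Tool frame: the origin (TCP) lies at the very end of the fingers, on their centre line; the grasp point (between the pads) lies 19 mm behind it; z points along the fingers, y is the line along which they close (so a half turn about z gives the same grasp; the last joint's range is limited). The gripper opens to 92 mm and grips with 3 to 60 N. Pads are 19 mm wide; open, the fingers measure 130 mm over their backs; the gripper's body (75 mm by 190 mm) begins 47 mm behind the grasp point.
Start: joints at [-0.398, 0.501, -0.427, 1.55, 0.221, 1.138, -0.21], TCP at [0.513, 0.399, 0.227] pointing down, gripper open.
Joint ranges: [-2.88, 2.88], [-0.31, 2.03], [-1.54, 1.56], [0.2, 2.42], [-1.41, 4.55], [0.19, 2.02], [-2.57, 2.57]. Speed limits (rad/s): [2.57, 2.57, 3.14, 3.14, 3.14, 3.14, 3.14].

INTERFACE

Orientations are given as a unit quaternion [w, x, y, z].
In Python, from bench import arm, get_image, camera_params, finder gives the robot as it stands.
- The arm moves only by the tool apply_moves, never from a script. Its argument "series" is a list of rows, each a list of 6 numbers: the shift along the tool's x, y, z in cm, then the turn, a rotation vector about the tool's x, y, z in rad. In form: [[x, y, z, ax, ay, az], ...]. A call has 1 to 10 rows; each row shifts and turns the commanded pose from where the row before left it, along the tool's axes as they then stand; what a row does not reach is not made up. A row lasts 1/12 s, in which the tool goes at most 41.7 mm and 7.16 degrees, less where a joint would pass 70% of its speed; a pose out of reach is approached as far as the arm can. A call with a gripper value outside its range is refused whole. "grip" is the gripper command: -1 is shut, 1 is fully open, values between are in proportion, set as the call begins (left out, the last holds). The fingers move at their own pace and stop on an object; "grip_force" is the grip in N (left out, the last holds). Time passes only in rows, so rows that do not move let the fingers close. It gives the time, the measured TCP pose, the force, the opening and the grip force at its end, in the units of the state.
- arm.get_state(): the state, without advancing time (a new reading comes with each control period).
- get_image(name): name is "side" or "top"; returns (picture, depth): 384x512x3 uint8, blue, green, red; 384x512 float32, m along the optical axis (not along the pixel's ray), 0 where there is no reading.
- camera_params(name): a dict with "vfov" (degrees; the focal length in pixels is half the picture's height over the tangent of half this angle, whatever the lens; pixels are square), "cx", "cy" (the principal point, pixels), "world_from_camera" (4x4, takes a point from camera to world coordinates). Camera axes: x right, y down, z forward; pixel columns grow to the right and rows downward; lengths in m; the calibration is good to about 2 mm. A picture is of the moment at which its call begins. camera_params takes no time and is no camera call.
- arm.finish_job(): hands the job in; it is judged then, once.
Trained networks look in the newest picture that a camera, given by its name, has taken for a name from the list of things; names that differ only in an ending like _2 or _b are one class to them, and where a whole thing is asked for, a point or a joint stands for the part that bears it (a point fixed in the world has none). Each returns a list of dicts, best first, with "conf" (0 to 1); they miss things now and then, are a little off and sometimes report something else, mostly with a low value. They report only what shows in the picture. A call takes as long as a camera call. They do not tell look-alikes from the thing itself.
- finder.recognise(camera, name): "box" ([left, top, width, height] in pixels, round what is visible of it).
- finder.tip_of(camera, name): "centre" ([column, row] in pixels: a listed point, or the origin of a listed thing).
The state is a dict: "time_s": time; "q": joint angles; "qvel": joint speeds; "joint_efforts": joint torques, N m; "tool_pos": TCP position; "orientation": TCP orientation; "ft_force": force on the tool from outside, world axes, zero at the start; "moment": the same for the moment, N m; "opening": opening from 0.0 (shut) to 1.0 (fully open); "grasp_force": force on a finger pad.
Only numpy, scipy, OpenCV 4.12 (cv2) and the standard library are available. Lean on these libraries where they do the work, as an engineer would, in place of code of your own. Each camera call takes 0.05 s, during which the arm holds its last target. There are 200 camera calls.

## Working session

There is one attempt and no reset: what is moved stays moved. The work goes in short steps, Python scripts to look and compute and a tool call to move; the robot and the scene stay as the last step left them, time stands still between calls to the robot, and variables do not carry over. Pictures are saved under pics/ and viewed, at most 10 in all, crops included, and the job is handed in when it is done.

Besides the shell and the picture viewer there is one more tool, called as name([rows], argument=value, ...), one row to a line, values as JSON. apply_moves: Moves the arm, as the interface text tells. Its arguments: {"type":"object","properties":{"series":{"type":"array"},"grip":{"type":"number"},"grip_force":{"type":"number"}},"required":["series"]}

```bash
mkdir -p pics
cat > h.py <<'E'
import numpy as np, cv2
from bench import arm, get_image, camera_params, finder
def K(n):
    p=camera_params(n); f=192/np.tan(np.radians(p["vfov"])/2); return f,p["cx"],p["cy"],np.array(p["world_from_camera"])
def cloud(n,d):
    f,cx,cy,T=K(n); v,u=np.mgrid[0:384,0:512]
    P=np.stack([(u-cx)/f*d,(v-cy)/f*d,d],-1)@T[:3,:3].T+T[:3,3]; P[d<=0]=np.nan; return P
def ray(n,uv,z):
    f,cx,cy,T=K(n); r=T[:3,:3]@np.array([(uv[0]-cx)/f,(uv[1]-cy)/f,1]); o=T[:3,3]; return o+r*(z-o[2])/r[2]
E
python3 - <<'E'
from h import *
for n in ("top","side"):
    i,d=get_image(n); cv2.imwrite(f"pics/{n}0.png",i); np.save(n+"0.npy",d)
    print(n,K(n)[3].round(2).tolist())
    for t,z in (("pump_top",.206),("grip",.1),("lip_corner",.004),("tray",0)):
        for r in finder.tip_of(n,t)[:3]: print(t,round(r["conf"],2),np.round(r["centre"]),ray(n,r["centre"],z).round(3))
s=arm.get_state();print(s["time_s"],s["tool_pos"],s["orientation"],s["ft_force"])
E
```

```text
top [[-0.01, -0.98, 0.22, 0.31], [-1.0, 0.01, -0.0, 0.02], [0.0, -0.22, -0.98, 1.53], [0.0, 0.0, 0.0, 1.0]]
pump_top 0.57 [271. 181.] [ 0.608 -0.024  0.206]
pump_top 0.53 [199. 225.] [0.483 0.182 0.206]
grip 0.79 [272. 225.] [ 0.496 -0.026  0.1  ]
lip_corner 0.77 [309. 246.] [ 0.439 -0.147  0.004]
lip_corner 0.74 [274. 232.] [ 0.486 -0.036  0.004]
lip_corner 0.43 [270. 182.] [ 0.65  -0.024  0.004]
tray 0.61 [273. 235.] [ 0.476 -0.032  0.   ]
side [[0.96, -0.17, 0.22, 0.29], [-0.28, -0.63, 0.73, -0.92], [0.01, -0.76, -0.65, 1.0], [0.0, 0.0, 0.0, 1.0]]
pump_top 0.51 [264. 183.] [ 0.611 -0.     0.206]
pump_top 0.49 [217. 160.] [0.483 0.173 0.206]
grip 0.56 [233. 219.] [ 0.488 -0.04   0.1  ]
lip_corner 0.76 [225. 265.] [ 0.433 -0.151  0.004]
lip_corner 0.63 [312. 250.] [ 0.743 -0.168  0.004]
tray 0.71 [232. 240.] [ 0.483 -0.044  0.   ]
0.5 [0.5130597  0.39905533 0.2267015 ] [-2.31419388e-05  4.39363420e-01  8.98309404e-01 -1.27569291e-05] [-0.06985484 -0.69112888 -0.18997602]
```

View pics/top0.png

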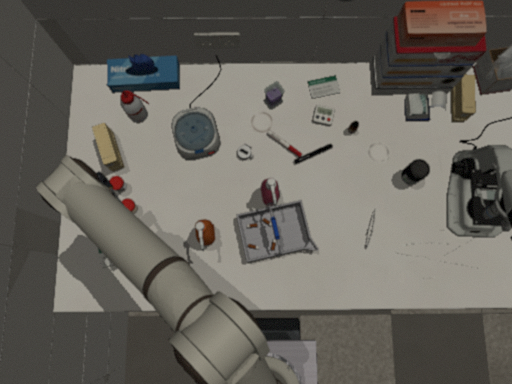

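View pics/side0.png

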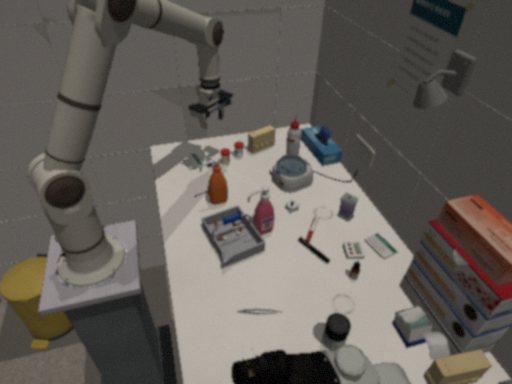

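The pink bottle is at top (271,190), with its spout pointing down-image over the tray. The tray is centred near (275,232), with the blue grip at (275,228) and the lip corner at (310,248). The orange look-alike is at (204,232). Next I'll refine these from depth.

Run:
```python
from h import *
for n in ("top","side"):
    d=np.load(n+"0.npy"); i=cv2.imread(f"pics/{n}0.png"); P=cloud(n,d)
    x,y,z=P[...,0],P[...,1],P[...,2]
    near=(abs(x-.61)<.07)&(abs(y+.02)<.06)
    m=near&(z>.17)&(z<.25); print(n,"pump pts",np.round(P[m],3).tolist()[:40])
    hs=cv2.cvtColor(i,cv2.COLOR_BGR2HSV); b=(hs[...,0]>100)&(hs[...,0]<130)&(hs[...,1]>120)&(abs(x-.48)<.09)&(abs(y+.03)<.1)
    q=P[b]; print("blue",b.sum(),np.nanmedian(q,0).round(3)); 
    r=cv2.minAreaRect(q[:,:2].astype(np.float32)*1000); print(r)
    w=(z>.034)&(z<.052)&(abs(x-.48)<.13)&(abs(y+.035)<.17)&~near
    print("wall",w.sum(),cv2.minAreaRect(P[w][:,:2].astype(np.float32)*1000))
i=cv2.imread("pics/top0.png"); cv2.imwrite("pics/topc.png",cv2.resize(i[160:280,190:350],None,fx=5,fy=5,interpolation=cv2.INTER_CUBIC))
```

```text
top pump pts [[0.617, -0.017, 0.205], [0.616, -0.02, 0.207], [0.616, -0.022, 0.208], [0.617, -0.025, 0.205], [0.616, -0.028, 0.206], [0.615, -0.014, 0.199], [0.613, -0.017, 0.206], [0.614, -0.02, 0.202], [0.613, -0.022, 0.209], [0.614, -0.025, 0.203], [0.613, -0.028, 0.209], [0.615, -0.031, 0.2], [0.61, -0.011, 0.207], [0.611, -0.014, 0.202], [0.611, -0.017, 0.203], [0.611, -0.02, 0.204], [0.61, -0.022, 0.208], [0.611, -0.025, 0.203], [0.611, -0.028, 0.204], [0.61, -0.031, 0.206], [0.608, -0.011, 0.203], [0.608, -0.014, 0.203], [0.607, -0.017, 0.207], [0.607, -0.019, 0.207], [0.606, -0.022, 0.212], [0.607, -0.025, 0.208], [0.607, -0.028, 0.209], [0.608, -0.031, 0.205], [0.612, -0.009, 0.175], [0.605, -0.011, 0.203], [0.605, -0.014, 0.205], [0.605, -0.017, 0.204], [0.604, -0.019, 0.207], [0.604, -0.022, 0.21], [0.604, -0.025, 0.21], [0.604, -0.028, 0.207], [0.606, -0.031, 0.201], [0.611, -0.035, 0.175], [0.608, -0.009, 0.178], [0.602, -0.011, 0.206]]
blue 76 [ 0.484 -0.035  0.113]
((485.96044921875, -34.865509033203125), (65.7570571899414, 11.00580883026123), 11.754465103149414)
wall 
[... 618 characters left out ...]
], [0.599, -0.027, 0.203], [0.602, -0.03, 0.204], [0.605, -0.03, 0.203], [0.607, -0.034, 0.206], [0.612, -0.03, 0.202], [0.616, -0.031, 0.202], [0.578, -0.025, 0.201], [0.581, -0.029, 0.204], [0.585, -0.028, 0.202], [0.588, -0.029, 0.202], [0.592, -0.026, 0.199], [0.595, -0.03, 0.201], [0.597, -0.032, 0.203], [0.601, -0.031, 0.201], [0.604, -0.033, 0.202], [0.607, -0.036, 0.204], [0.611, -0.035, 0.202], [0.615, -0.033, 0.199], [0.575, -0.026, 0.198]]
blue 89 [ 0.486 -0.04   0.11 ]
((498.4608459472656, 1.9452056884765625), (124.73214721679688, 56.22575759887695), 72.15367889404297)
wall 429 ((477.96405029296875, -43.94822692871094), (167.55380249023438, 226.52890014648438), 13.21455192565918)
```

View pics/topc.png

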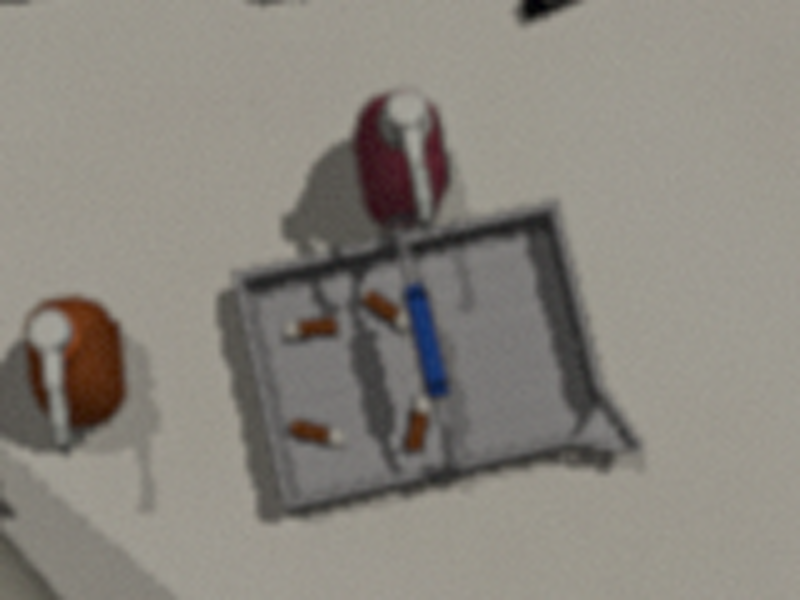

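The crop confirms it: the pink pump head is at about (0.608, -0.022), the tray yaw is about 12.3°, and the grip is at about (0.486, -0.037). The vials are in the tray's left half. I'll turn to the tray heading and raise the tool.

apply_moves([
  [0, 0, -0.4, 0, 0, -0.1124],
  [0, 0, -0.4, 0, 0, -0.1124],
  [0, 0, -0.4, 0, 0, -0.1124],
  [0, 0, -0.4, 0, 0, -0.1124],
  [0, 0, -0.4, 0, 0, -0.1124],
  [0, 0, -0.4, 0, 0, -0.1124],
  [0, 0, -0.4, 0, 0, -0.1124],
  [0, 0, -0.4, 0, 0, -0.1124],
  [0, 0, -0.4, 0, 0, -0.1124],
  [0, 0, -0.4, 0, 0, -0.1124],
], grip=-1, grip_force=50)

```text
time_s: 1.33
tool_pos: [0.5131, 0.399, 0.267]
orientation: [0.0, -0.11, 0.994, 0.0]
ft_force: [-0.4, 0.1, -1.2]
opening: 0.322
grasp_force: 0.0
```

apply_moves([
  [0, -2.8, 0, 0, 0, 0],
  [0, -2.8, 0, 0, 0, 0],
  [0, -2.8, 0, 0, 0, 0],
  [0, -2.8, 0, 0, 0, 0],
  [0, -2.8, 0, 0, 0, 0],
  [0, -2.8, 0, 0, 0, 0],
  [0, -2.8, 0, 0, 0, 0],
  [0, -2.8, 0, 0, 0, 0],
  [0, -2.8, 0, 0, 0, 0],
  [0, -2.8, 0, 0, 0, 0],
])

```text
time_s: 2.17
tool_pos: [0.5728, 0.124, 0.2669]
orientation: [0.0, -0.107, 0.994, -0.0]
ft_force: [0.1, -0.6, 0.8]
opening: 0.004
grasp_force: 0.0
```

apply_moves([
  [0, -2.8, 0, 0, 0, 0],
  [0, -2.8, 0, 0, 0, 0],
  [0, -2.8, 0, 0, 0, 0],
  [0, -2.8, 0, 0, 0, 0],
  [-0.31, -2.0, 0, 0, 0, 0],
  [0, 0, 1.5, 0, 0, 0],
  [0, 0, 1.5, 0, 0, 0],
  [0, 0, 0, 0, 0, 0],
])

```text
time_s: 2.83
tool_pos: [0.6019, -0.0039, 0.2339]
orientation: [-0.002, -0.106, 0.994, 0.0]
ft_force: [-0.4, 0.3, -0.1]
opening: 0.006
grasp_force: 0.0
```

Run:
```python
from h import *
s=arm.get_state();print(s["tool_pos"],s["orientation"],s["q"],s["ft_force"])
i,d=get_image("side"); a=cv2.resize(i[130:290,180:340],None,fx=3.5,fy=3.5,interpolation=cv2.INTER_CUBIC); cv2.imwrite("pics/s1.png",a)
```

```text
[ 0.60192413 -0.00388449  0.23391443] [-2.31298738e-03 -1.06246528e-01  9.94337082e-01  3.04103884e-04] [ 0.39747198  0.43569005 -0.57500352  1.66136879  0.25631422  1.12556819
  1.5365026 ] [-0.38681542  0.2686678  -0.08181217]
```

View pics/s1.png

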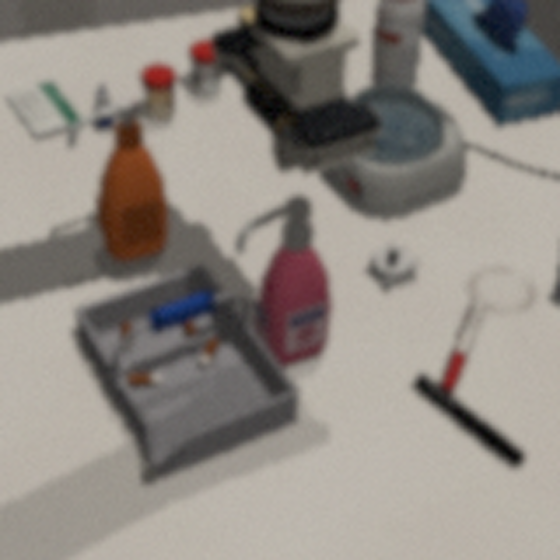

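The side view shows the closed fingers above and just behind the pink pump, about 2 cm short of it. I'll correct that and then press.

apply_moves([
  [-0.2, -1.0, 0, 0, 0, 0],
  [0, -0.9, 0, 0, 0, 0],
  [0, 0, 0, 0, 0, 0],
  [0, 0, 0, 0, 0, 0],
])

```text
time_s: 3.22
tool_pos: [0.6103, -0.0223, 0.2374]
orientation: [0.001, -0.106, 0.994, -0.0]
ft_force: [-0.3, 0.2, 0.5]
opening: 0.005
grasp_force: 0.0
```

apply_moves([
  [0, 0, 1.0, 0, 0, 0],
  [0, 0, 1.0, 0, 0, 0],
  [0, 0, 0.8, 0, 0, 0],
  [0, 0, 0.5, 0, 0, 0],
  [0, 0, 0.4, 0, 0, 0],
  [0, 0, 0.3, 0, 0, 0],
  [0, 0, 0, 0, 0, 0],
  [0, 0, 0, 0, 0, 0],
])

```text
time_s: 3.88
tool_pos: [0.6089, -0.0206, 0.1968]
orientation: [-0.001, -0.107, 0.994, 0.0]
ft_force: [-4.2, -0.4, 7.4]
opening: 0.006
grasp_force: 3.0
```

apply_moves([
  [0, 0, 0.2, 0, 0, 0],
  [0, 0, 0.2, 0, 0, 0],
  [0, 0, 0, 0, 0, 0],
  [0, 0, 0, 0, 0, 0],
])

```text
time_s: 4.22
tool_pos: [0.609, -0.0206, 0.1956]
orientation: [-0.0, -0.107, 0.994, -0.001]
ft_force: [-11.0, -0.6, 21.8]
opening: 0.004
grasp_force: 11.0
```

apply_moves([
  [0, 0, -1.5, 0, 0, 0],
  [0, 0, -2.0, 0, 0, 0],
  [0, 0, -2.0, 0, 0, 0],
  [0, 0, -1.5, 0, 0, 0],
  [2.5, 0.2, 0, 0, 0, 0],
  [2.5, 0.2, 0, 0, 0, 0],
  [2.5, 0.2, 0, 0, 0, 0],
  [2.5, 0.2, 0, 0, 0, 0],
  [2.5, 0.2, 0, 0, 0, 0],
  [0, 0, 0, 0, 0, 0],
])

```text
time_s: 5.05
tool_pos: [0.4809, -0.0386, 0.2619]
orientation: [-0.002, -0.107, 0.994, -0.001]
ft_force: [-1.3, 0.2, 0.3]
opening: 0.006
grasp_force: 0.0
```

apply_moves([
  [0, 0, 0, 0, 0, 0],
  [0, 0, 0, 0, 0, 0],
  [0, 0, 0, 0, 0, 0],
], grip=0.1)

```text
time_s: 5.3
tool_pos: [0.4864, -0.0375, 0.2628]
orientation: [0.0, -0.107, 0.994, 0.0]
ft_force: [0.4, 0.4, 0.4]
opening: 0.175
grasp_force: 0.0
```

Run:
```python
from h import *
for n in ("top","side"):
    i,d=get_image(n); P=cloud(n,d); x,y,z=P[...,0],P[...,1],P[...,2]
    hs=cv2.cvtColor(i,cv2.COLOR_BGR2HSV); b=(hs[...,0]>100)&(hs[...,0]<130)&(hs[...,1]>120)&(abs(x-.48)<.06)&(abs(y+.04)<.06)&(z>.06)&(z<.13)
    print(n,b.sum(),np.nanmedian(P[b],0).round(3) if b.any() else "")
    m=(abs(x-.608)<.014)&(abs(y+.022)<.014)&(z>.18)&(z<.23);print(m.sum(),np.nanmedian(P[m],0))
s=arm.get_state();p=s["tool_pos"];print(p,s["opening"],s["ft_force"])
e=np.array([.486,-.037])-p[:2];print("tool dx,dy",e@[-.977,-.213],e@[-.213,.977])
```

```text
top 0 
0 [nan nan nan]
side 82 [ 0.487 -0.041  0.109]
42 [ 0.60467403 -0.03004786  0.20045971]
[ 0.48626333 -0.03738572  0.26261518] 0.26081956944508555 [ 0.25608883  0.30421826 -0.6863941 ]
tool dx,dy 0.00017511357408179332 0.0004329381321184513
  return np.nanmean(a, axis, out=out, keepdims=keepdims)
```

apply_moves([
  [0.3, 0, 1.5, 0, 0, 0],
  [0.3, -0.1, 1.5, 0, 0, 0],
  [0, 0, 2, 0, 0, 0],
  [0, 0, 2, 0, 0, 0],
  [0, 0, 2, 0, 0, 0],
  [0, 0, 1.5, 0, 0, 0],
  [0, 0, 0, 0, 0, 0],
  [0, 0, 0, 0, 0, 0],
])

```text
time_s: 6.07
tool_pos: [0.4796, -0.0395, 0.1571]
orientation: [-0.001, -0.107, 0.994, 0.001]
ft_force: [1.4, 1.1, 0.8]
opening: 0.548
grasp_force: 0.0
```

Run:
```python
from h import *
s=arm.get_state();print(s["tool_pos"],s["opening"],s["ft_force"])
i,d=get_image("side"); cv2.imwrite("pics/s2.png",cv2.resize(i[150:280,170:330],None,fx=5,fy=5*130/136,interpolation=cv2.INTER_CUBIC)[:600])
```

```text
[ 0.47956115 -0.0395317   0.15705323] 0.54814994219599 [1.40575868 1.13375233 0.75355246]
```

View pics/s2.png

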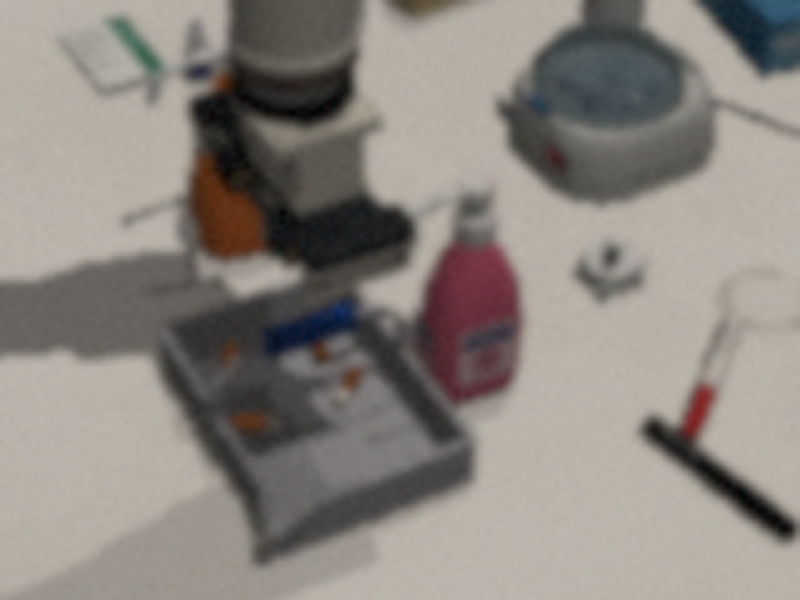

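The view shows the open fingers above the blue sleeve, with the body clear of the spout. I'll go down the rest of the way.

apply_moves([
  [0.3, 0, 1.5, 0, 0, 0],
  [0, 0, 1.5, 0, 0, 0],
  [0, 0, 1.5, 0, 0, 0],
  [0, 0, 1.5, 0, 0, 0],
  [0, 0, 1.2, 0, 0, 0],
  [0, 0, 0.3, 0, 0, 0],
  [0, 0, 0, 0, 0, 0],
])

```text
time_s: 6.7
tool_pos: [0.4769, -0.0406, 0.0826]
orientation: [-0.0, -0.107, 0.994, 0.0]
ft_force: [0.2, -1.1, 0.2]
opening: 0.548
grasp_force: 0.0
```

apply_moves([
  [0, 0, 0, 0, 0, 0],
  [0, 0, 0, 0, 0, 0],
  [0, 0, 0, 0, 0, 0],
  [0, 0, 0, 0, 0, 0],
  [0, 0, 0, 0, 0, 0],
  [0, 0, 0, 0, 0, 0],
  [0, 0, 0, 0, 0, 0],
  [0, 0, 0, 0, 0, 0],
], grip=-1, grip_force=50)

```text
time_s: 7.37
tool_pos: [0.477, -0.0402, 0.083]
orientation: [0.0, -0.107, 0.994, 0.0]
ft_force: [-1.3, 2.0, 4.3]
opening: 0.149
grasp_force: 50.0
```

apply_moves([
  [0, 0, -0.5, 0, 0, 0],
  [0, 0, -1.0, 0, 0, 0],
  [0, 0, -1.0, 0, 0, 0],
  [0, 0, -0.3, 0, 0, 0],
  [0, 0, 0, 0, 0, 0],
  [0, 0, 0, 0, 0, 0],
  [0, 0, 0, 0, 0, 0],
  [0.3, 0, 0, 0, 0, 0],
  [0.6, 0, 0, 0, 0, 0],
  [0.8, 0, 0, 0, 0, 0],
])

```text
time_s: 8.2
tool_pos: [0.4597, -0.0442, 0.1104]
orientation: [-0.0, -0.107, 0.994, 0.0]
ft_force: [0.4, -0.0, -4.4]
opening: 0.148
grasp_force: 50.0
```

apply_moves([
  [0.9, 0, 0, 0, 0, 0],
  [0.9, 0, 0, 0, 0, 0],
  [0.9, 0, 0, 0, 0, 0],
  [0.9, 0, 0, 0, 0, 0],
  [0.9, -0.2, 0, 0, 0, 0],
  [0.5, -0.5, 0, 0, 0, 0],
  [0.2, -0.9, 0, 0, 0, 0],
  [0, -1.0, 0, 0, 0, 0],
  [0, -0.8, 0, 0, 0, 0],
  [0, -0.4, 0, 0, 0, 0],
])

```text
time_s: 9.03
tool_pos: [0.4186, -0.0945, 0.1109]
orientation: [0.001, -0.106, 0.994, -0.0]
ft_force: [0.1, 0.8, -3.4]
opening: 0.151
grasp_force: 50.0
```

apply_moves([
  [0, -0.5, -0.6, 0, 0, 0],
  [0, -1, -1.2, 0, 0, 0],
  [0, -1.3, -1.6, 0, 0, 0],
  [0, -1.3, -1.8, 0, 0, 0],
  [0, -1.3, -1.8, 0, 0, 0],
  [0, -1.3, -1.8, 0, 0, 0],
  [0, -1.3, -1.8, 0, 0, 0],
  [0, -1.3, -1.6, 0, 0, 0],
  [0, -1, -1.2, 0, 0, 0],
  [0, -0.5, -0.6, 0, 0, 0],
])

```text
time_s: 9.87
tool_pos: [0.4416, -0.1999, 0.2528]
orientation: [0.001, -0.106, 0.994, -0.001]
ft_force: [0.7, -0.1, -3.4]
opening: 0.153
grasp_force: 50.0
```

Run:
```python
from h import *
s=arm.get_state();print(s["tool_pos"],np.round(s["q"],2),s["ft_force"],s["grasp_force"])
i,d=get_image("side"); cv2.imwrite("pics/s3.png",cv2.resize(i[120:300,140:340],None,fx=3.3,fy=3.3,interpolation=cv2.INTER_CUBIC))
```

```text
[ 0.44163744 -0.19987016  0.25275921] [ 0.84  0.18 -0.53  1.92  0.1   1.06  2.06] [ 0.73542756 -0.08005176 -3.42156206] 49.998151659965515
```

View pics/s3.png

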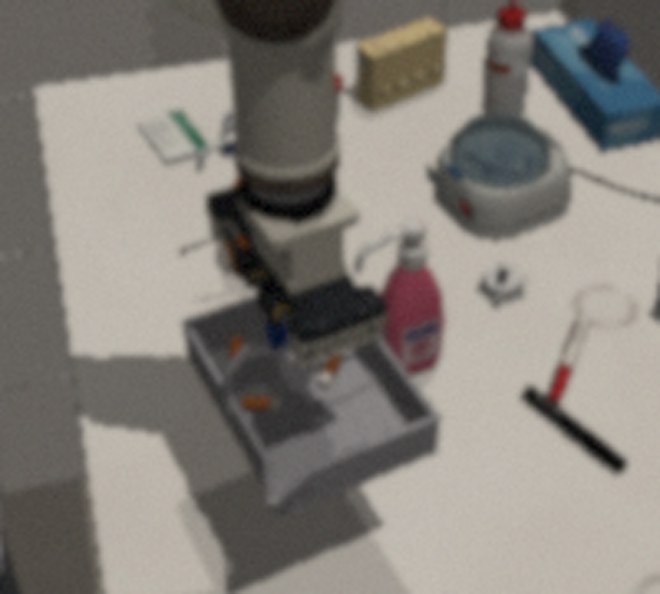

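The tray is held level in the air, with the vials still inside and the bottle and its surroundings undisturbed. I'll move it further out and away from the bottle, then tilt.

apply_moves([
  [0, -1.0, 0, 0, 0, 0],
  [0, -1.5, 0, 0, 0, 0],
  [0, -1.5, 0, 0, 0, 0],
  [-0.5, -1.0, 0, 0, 0, 0],
  [-1.2, -0.5, 0, 0, 0, 0],
  [-1.5, -0.4, 0, 0, 0, 0],
  [-1.5, -0.4, 0, 0, 0, 0],
  [-1.2, -0.3, 0, 0, 0, 0],
  [-0.8, -0.2, 0, 0, 0, 0],
  [0, 0, 0, 0, 0, 0],
])

```text
time_s: 10.75
tool_pos: [0.5221, -0.2501, 0.2498]
orientation: [0.0, -0.107, 0.994, 0.001]
ft_force: [0.6, 0.2, -2.3]
opening: 0.15
grasp_force: 50.0
```

apply_moves([
  [0, 0, 0, -0.02, -0.018, 0],
  [0, 0, 0, -0.035, -0.032, 0],
  [0, 0, 0, -0.035, -0.032, 0],
  [0, 0, 0, -0.035, -0.032, 0],
  [0, 0, 0, -0.035, -0.032, 0],
  [0, 0, 0, -0.035, -0.032, 0],
  [0, 0, 0, 0, 0, 0],
  [0, 0, 0, 0, 0, 0],
])

```text
time_s: 11.42
tool_pos: [0.519, -0.2517, 0.25]
orientation: [0.077, -0.105, 0.986, 0.106]
ft_force: [0.1, 0.4, -3.1]
opening: 0.151
grasp_force: 50.0
```

Run:
```python
from h import *
from scipy.spatial.transform import Rotation as R
s=arm.get_state();M=R.from_quat(s["orientation"],scalar_first=True).as_matrix()
print(s["tool_pos"],np.round(s["q"],2),s["ft_force"],s["grasp_force"],np.degrees(np.arcsin(M[2])))
```

```text
[ 0.51899302 -0.25169616  0.2499755 ] [ 1.    0.38 -0.55  1.72 -0.08  1.08  2.3 ] [ 0.10403697  0.42037555 -3.12463052] 49.997976422309875 [-10.00110227  11.10196741 -74.97130199]
```

apply_moves([
  [0, 0, 0, -0.0265, -0.039, 0.028],
  [0, 0, 0, -0.0265, -0.039, 0.028],
  [0, 0, 0, -0.0265, -0.039, 0.028],
  [0, 0, 0, -0.0265, -0.039, 0.028],
  [0, 0, 0, -0.0265, -0.039, 0.028],
  [0, 0, 0, -0.0265, -0.039, 0.028],
  [0, 0, 0, 0, 0, 0],
  [0, 0, 0, 0, 0, 0],
])

```text
time_s: 12.08
tool_pos: [0.5198, -0.2503, 0.2503]
orientation: [0.173, -0.016, 0.964, 0.201]
ft_force: [-0.3, 0.6, -3.6]
opening: 0.15
grasp_force: 50.0
```

```bash
cat > st.py <<'E'
from h import *
from scipy.spatial.transform import Rotation as R
s=arm.get_state();M=R.from_quat(s["orientation"],scalar_first=True).as_matrix()
print(s["tool_pos"],np.round(s["q"],2),s["ft_force"],s["grasp_force"],np.degrees(np.arcsin(M[2])))
for n in("top","side"):
    get_image(n)
    for k in range(1):
        print(n,[(round(r["conf"],2),np.round(r["centre"]).tolist()) for r in finder.tip_of(n,"vial0_center")],[(round(r["conf"],2),np.round(r["centre"]).tolist()) for r in finder.tip_of(n,"lip_corner")[:2]])
E
python3 st.py
```

```text
[ 0.51979309 -0.25026877  0.25029144] [ 1.2   0.4  -0.6   1.8  -0.38  1.01  2.45] [-0.31516127  0.61571739 -3.64771542] 49.998595118522644 [-19.91203861  22.45379296 -59.22073747]
top [] [(0.66, [367.0, 223.0])]
side [(0.65, [266.0, 184.0]), (0.52, [256.0, 259.0])] [(0.77, [257.0, 279.0])]
```

Run:
```python
from h import *
i,d=get_image("side"); a=cv2.resize(i[190:310,200:340],None,fx=4,fy=4,interpolation=cv2.INTER_CUBIC)
j,e=get_image("top"); b=cv2.resize(j[180:300,300:420],None,fx=4,fy=4,interpolation=cv2.INTER_CUBIC)
cv2.imwrite("pics/s4.png",cv2.resize(np.hstack([a,b]),None,fx=.76,fy=.76))
```

```text
(no output)
```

View pics/s4.png

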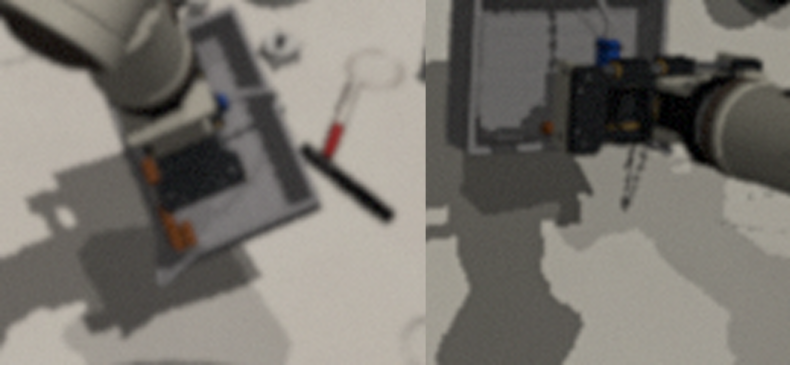

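Two or three vials are in the lip corner (side crop at about 175,230). One has stopped midway along the low long wall (side crop at about 150,168). I'll steepen the long-side slope and locate the vials in the tray frame.

apply_moves([
  [0, 0, 0, -0.04, 0.015, 0],
  [0, 0, 0, -0.05, 0.02, 0],
  [0, 0, 0, -0.05, 0.02, 0],
  [0, 0, 0, -0.04, 0.015, 0],
  [0, 0, 0, 0, 0, 0],
  [0, 0, 0, 0, 0, 0],
])

```text
time_s: 12.98
tool_pos: [0.5206, -0.2507, 0.2501]
orientation: [0.139, -0.038, 0.947, 0.286]
ft_force: [-0.7, -0.1, -4.0]
opening: 0.152
grasp_force: 50.0
```

```bash
cat > st.py <<'E'
from h import *
from scipy.spatial.transform import Rotation as R
s=arm.get_state();M=R.from_quat(s["orientation"],scalar_first=True).as_matrix()
print(s["tool_pos"],np.round(s["q"],2),s["ft_force"],s["grasp_force"],np.degrees(np.arcsin(M[2])).round(1))
G=np.array(s["tool_pos"])-M[:,2]*.019
F=np.stack([-M[:,0],M[:,1],-M[:,2]],1)   # tray axes
O=G-F@np.array([-.010,0,.1])
for n in("top","side"):
    i,d=get_image(n); P=(cloud(n,d)-O)@F; x,y,z=np.moveaxis(P,-1,0)
    hs=cv2.cvtColor(i,cv2.COLOR_BGR2HSV)
    b=((hs[...,0]<20)&(hs[...,1]>110)&(abs(x)<.09)&(abs(y)<.12)&(z>-.01)&(z<.04)).astype(np.uint8)
    k,l,st,c=cv2.connectedComponentsWithStats(b,connectivity=8)
    for j in range(1,k):
        q=P[l==j]; print(n,st[j,4],c[j].round(),"tray mm",(np.median(q,0)*1000).round(),"min",(q.min(0)*1000).round(),"max",(q.max(0)*1000).round())
    a=i
    if n=="side": cv2.imwrite("pics/s5.png",cv2.resize(i[200:300,210:330],None,fx=5,fy=5,interpolation=cv2.INTER_CUBIC))
E
python3 st.py
```

```text
[ 0.520647   -0.25067455  0.25010234] [ 1.19  0.54 -0.59  1.66 -0.36  1.21  2.46] [-0.66110249 -0.11246473 -3.97811669] 49.99860942363739 [-16.5  32.2 -52.9]
top 4 [349. 222.] tray mm [-64. -45.  11.] min [-68. -47.   9.] max [-60. -43.  14.]
top 28 [339. 224.] tray mm [-63.  -7.  13.] min [-68. -19.   2.] max [-59.   7.  18.]
side 27 [246. 243.] tray mm [-65.  -8.  14.] min [-71. -18.  -1.] max [-60.   1.  19.]
side 78 [254. 262.] tray mm [-64. -69.  14.] min [-71. -89.   2.] max [-55. -43.  19.]
```

View pics/s5.png

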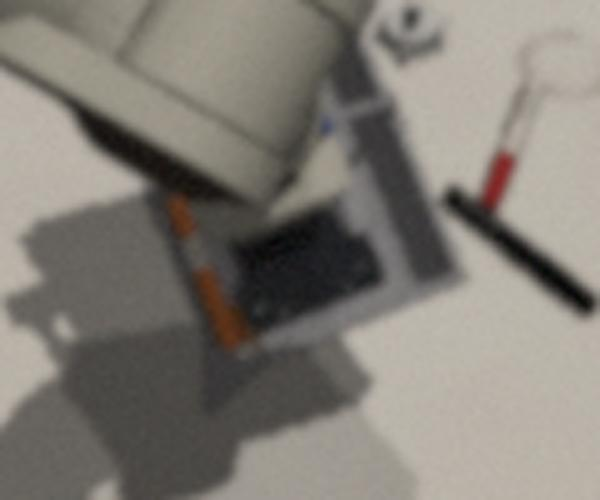

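The vials are in a single file along the low long wall, so the last one may lie too far from the corner. I'll roll the tray briefly the other way across so the column breaks up and slides to the short wall, then tilt back.

apply_moves([
  [0, 0, 0, 0, 0.04, 0],
  [0, 0, 0, 0, 0.07, 0],
  [0, 0, 0, 0, 0.07, 0],
  [0, 0, 0, 0, 0.07, 0],
  [0, 0, 0, 0, 0.07, 0],
  [0, 0, 0, 0, 0.07, 0],
  [0, 0, 0, 0, 0.04, 0],
  [0, 0, 0, 0, 0, 0],
])

```text
time_s: 13.75
tool_pos: [0.5224, -0.2474, 0.2512]
orientation: [-0.067, -0.101, 0.955, 0.272]
ft_force: [0.6, 0.8, -4.1]
opening: 0.148
grasp_force: 50.0
```

```bash
python3 st.py
```

```text
[ 0.52242054 -0.24742424  0.25119209] [ 0.91  0.69 -0.51  1.35 -0.08  1.59  2.23] [ 0.59658397  0.77174465 -4.1340235 ] 49.99879717826843 [  4.1  32.2 -57.5]
top 6 [358. 226.] tray mm [-51. -66.  10.] min [-55. -67.   7.] max [-47. -63.  15.]
top 20 [364. 228.] tray mm [-57. -82.  14.] min [-64. -94.   6.] max [-49. -71.  18.]
top 5 [345. 231.] tray mm [-59. -10.  12.] min [-63. -16.   3.] max [-57.   0.  18.]
side 33 [250. 266.] tray mm [-55. -81.  13.] min [-60. -91.  -0.] max [-43. -68.  18.]
```

apply_moves([
  [0, 0, 0, 0, 0.04, 0],
  [0, 0, 0, 0, 0.04, 0],
  [0, 0, 0, 0, 0, 0],
  [0, 0, 0, 0, 0, 0],
])

```text
time_s: 14.18
tool_pos: [0.5204, -0.2502, 0.2508]
orientation: [-0.104, -0.109, 0.952, 0.268]
ft_force: [0.1, 0.3, -3.6]
opening: 0.149
grasp_force: 50.0
```

```bash
python3 st.py
```

```text
[ 0.5203514  -0.25021506  0.25080283] [ 0.86  0.72 -0.49  1.29 -0.04  1.66  2.21] [ 0.12444314  0.28595845 -3.62758238] 49.99820172786713 [  8.   32.2 -56.6]
top 6 [360. 228.] tray mm [-47. -66.   8.] min [-51. -84.  -3.] max [-39. -64.  14.]
top 17 [366. 229.] tray mm [-55. -82.  14.] min [-61. -96.   3.] max [-45. -73.  17.]
top 10 [347. 233.] tray mm [-58.  -7.  13.] min [-60. -20.   2.] max [-53.   6.  17.]
side 27 [250. 267.] tray mm [-50. -80.  13.] min [-55. -89.  -0.] max [-39. -66.  19.]
```

View pics/s5.png

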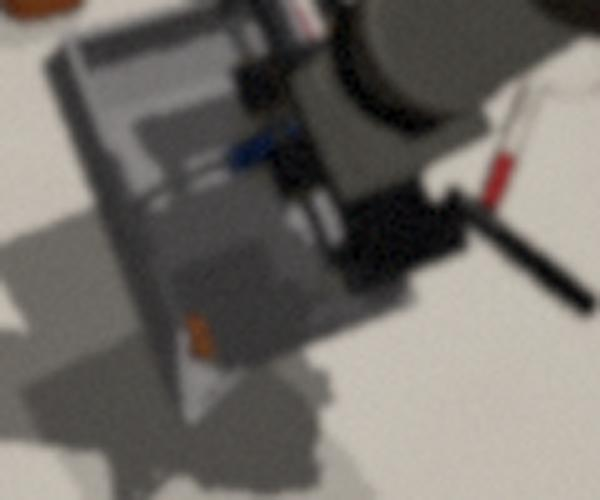

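apply_moves([
  [0, 0, 0, 0, 0.06, 0],
  [0, 0, 0, 0, 0.06, 0],
  [0, 0, 0, 0, 0.06, 0],
  [0, 0, 0, 0, 0, 0],
  [0, 0, 0, 0, 0, 0],
  [0, 0, 0, 0, 0, 0],
  [0, 0, 0, 0, 0, 0],
])

```text
time_s: 14.87
tool_pos: [0.5198, -0.2514, 0.251]
orientation: [-0.189, -0.132, 0.939, 0.256]
ft_force: [-0.7, -0.4, -3.8]
opening: 0.149
grasp_force: 50.0
```

```bash
python3 st.py
python3 - <<'E'
from h import *
j,e=get_image("top"); cv2.imwrite("pics/t6.png",cv2.resize(j[180:280,310:430],None,fx=5,fy=5,interpolation=cv2.INTER_CUBIC))
E
```

```text
[ 0.51984274 -0.25137182  0.25101736] [ 0.76  0.81 -0.46  1.17  0.05  1.82  2.17] [-0.74375375 -0.35577227 -3.82107482] 49.9984484910965 [ 16.7  32.1 -52.8]
top 1 [348. 200.] tray mm [ 61. -69.   9.] min [ 61. -69.   9.] max [ 61. -69.   9.]
top 22 [359. 215.] tray mm [  3. -76.  13.] min [ -5. -85.   8.] max [ 18. -73.  17.]
top 14 [369. 225.] tray mm [-32. -91.  14.] min [-39. -97.  11.] max [-24. -86.  18.]
side 25 [274. 258.] tray mm [ 55. -80.  13.] min [ 47. -88.   7.] max [ 70. -71.  17.]
side 56 [266. 264.] tray mm [ 20. -86.  14.] min [  1. -98.   1.] max [ 36. -75.  18.]
side 10 [256. 271.] tray mm [-27. -95.  14.] min [-35. -97.  11.] max [-19. -92.  16.]
```

View pics/t6.png

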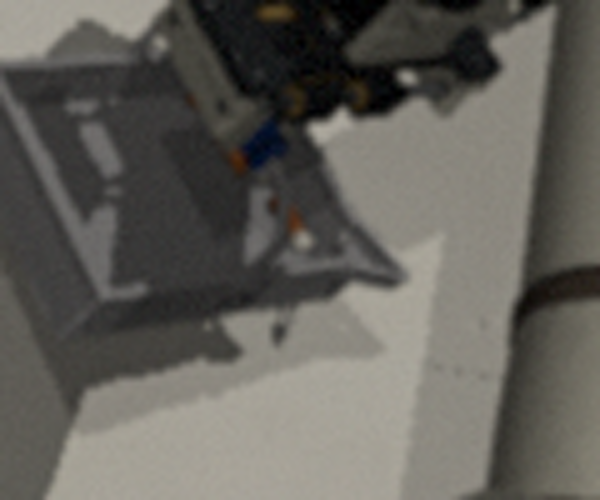

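All four vials now lie along the short low wall (y about -80 to -95 in the tray frame). I'll roll back towards the lip corner.

apply_moves([
  [0, 0, 0, 0, -0.04, 0],
  [0, 0, 0, 0, -0.07, 0],
  [0, 0, 0, 0, -0.07, 0],
  [0, 0, 0, 0, -0.07, 0],
  [0, 0, 0, 0, -0.07, 0],
  [0, 0, 0, 0, -0.07, 0],
  [0, 0, 0, 0, -0.07, 0],
  [0, 0, 0, 0, -0.07, 0],
  [0, 0, 0, 0, -0.07, 0],
  [0, 0, 0, 0, -0.07, 0],
])

```text
time_s: 15.85
tool_pos: [0.5196, -0.2511, 0.2511]
orientation: [0.13, -0.04, 0.949, 0.285]
ft_force: [0.5, 1.2, -2.8]
opening: 0.148
grasp_force: 50.0
```

apply_moves([
  [0, 0, 0, 0.02, -0.02, 0],
  [0, 0, 0, 0.03, -0.01, 0],
  [0, 0, 0, 0.03, 0, 0],
  [0, 0, 0, 0.02, 0, 0],
  [0, 0, 0, 0, 0, 0],
  [0, 0, 0, 0, 0, 0],
  [0, 0, 0, 0, 0, 0],
  [0, 0, 0, 0, 0, 0],
  [0, 0, 0, 0, 0, 0],
])

```text
time_s: 16.6
tool_pos: [0.5205, -0.2503, 0.2504]
orientation: [0.145, -0.03, 0.96, 0.239]
ft_force: [0.6, 0.5, -3.1]
opening: 0.15
grasp_force: 50.0
```

```bash
python3 st.py
```

```text
[ 0.52047896 -0.25031511  0.25042441] [ 1.19  0.47 -0.59  1.72 -0.34  1.12  2.43] [ 0.57858121  0.47477627 -3.05538614] 49.99913513660431 [-17.   26.8 -57.5]
top 22 [365. 192.] tray mm [ 23. -92.  15.] min [  8. -97.   8.] max [ 33. -86.  19.]
side 47 [259. 269.] tray mm [-56. -87.  14.] min [-71. -98.   4.] max [-41. -78.  18.]
```

View pics/s5.png

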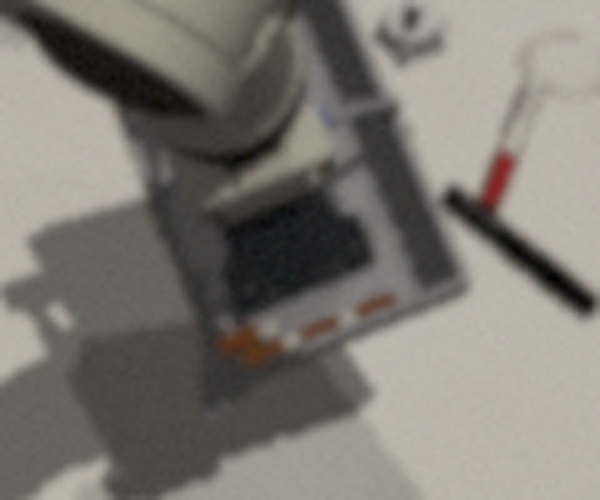

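The two pictures agree: all four vials are at the low end, the furthest centred about 87 mm from the corner, and the tilt is 32°. I'll check the pump and bystanders from depth, then hand in.

Run:
```python
from h import *
res=[]
for n in ("side","top"):
    d=get_image(n)[1]
    for D in (np.load(n+"0.npy"),d):
        P=cloud(n,D);x,y,z=np.moveaxis(P,-1,0); m=(abs(x-.608)<.012)&(abs(y+.022)<.011)&(z>.185)&(z<.23); res.append((m.sum(),np.median(z[m]).round(4)))
print(res)
if abs(res[3][1]-res[2][1])<.004 or abs(res[1][1]-res[0][1])<.004: print(arm.finish_job())
```

```text
[(np.int64(31), np.float64(0.2028)), (np.int64(0), np.float64(nan)), (np.int64(50), np.float64(0.2052)), (np.int64(52), np.float64(0.2038))]
the job is handed in; nothing more can be done
None
  return _methods._mean(a, axis=axis, dtype=dtype,
  ret = ret.dtype.type(ret / rcount)
```

The job is handed in, verdict not shown: pump pressed to the bottom and back up, tray held in the air tilted about 32° to its lip corner, all four vials within about 90 mm of it by my estimate; bystanders not measured at the end, and I viewed 11 pictures, one over the limit of 10.

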